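# Make up two corrosion-test kits

### The job

Make up the two corrosion-test kits. Red tray: the copper plate and the black-capped vial. Blue tray: the aluminium plate, the white-capped vial and the yellow-capped vial. Stand each plate on edge, fully down and centred in its tray's slot, and each vial upright in a bay of its own (either bay); keep everything upright on the way, and leave the blue-capped vial and the yellow plate where they are.

Things in the scene. Friction and masses are not known exactly. Their poses are not given: they have to be found in the camera images.
- vial_black: sealed amber glass sample vial with a white paper band and a black screw cap, a plain cylinder 28 mm in diameter and 66 mm high, about 50 g; origin at the centre of its underside, z up its axis. Stands loose on the bench, at least 55 mm from centre to centre from the next vial in y.
- vial_white: sealed amber glass sample vial with a white paper band and a white screw cap, a plain cylinder 28 mm in diameter and 66 mm high, about 50 g; origin at the centre of its underside, z up its axis. Stands loose on the bench, at least 55 mm from centre to centre from the next vial in y.
- vial_yellow: sealed amber glass sample vial with a white paper band and a yellow screw cap, a plain cylinder 28 mm in diameter and 66 mm high, about 50 g; origin at the centre of its underside, z up its axis. Stands loose on the bench, at least 55 mm from centre to centre from the next vial in y.
- vial_blue: sealed amber glass sample vial with a white paper band and a blue screw cap, a plain cylinder 28 mm in diameter and 66 mm high, about 50 g; origin at the centre of its underside, z up its axis. Stands loose on the bench, at least 55 mm from centre to centre from the next vial in y.
- plate_copper: flat copper (orange-brown metal) test plate 50 mm wide, 8 mm thick and 80 mm high, under 0.4 kg, standing on edge in one of the slots of the grey stock rack, small hole near the top edge; origin at the centre of its bottom edge, x along its width, y through its thickness, z up.
- plate_aluminium: flat aluminium (silvery metal) test plate 50 mm wide, 8 mm thick and 80 mm high, under 0.4 kg, standing on edge in one of the slots of the grey stock rack, small hole near the top edge; origin at the centre of its bottom edge, x along its width, y through its thickness, z up.
- plate_yellow: flat yellow-painted test plate 50 mm wide, 8 mm thick and 80 mm high, under 0.4 kg, standing on edge in one of the slots of the grey stock rack, small hole near the top edge; origin at the centre of its bottom edge, x along its width, y through its thickness, z up.
- tray_red: red kit tray, fixed. Base 140 (x) by 150 (y) by 8 mm; origin at centre of underside, z up. Black slot at x=+40, y=0 mm: 56 mm long along y, 12 wide, floor z=8, straight to z=31, mouth flared to 32 wide at z=41; the plate's width goes along tray y. Two square bays, one vial each, at x=-35, y=+40 and -40 mm: 46 mm inside, floor z=8, walls 4 thick up to z=22.
- tray_blue: blue kit tray, fixed. Base 140 (x) by 150 (y) by 8 mm; origin at centre of underside, z up. Black slot at x=+40, y=0 mm: 56 mm long along y, 12 wide, floor z=8, straight to z=31, mouth flared to 32 wide at z=41; the plate's width goes along tray y. Two square bays, one vial each, at x=-35, y=+40 and -40 mm: 46 mm inside, floor z=8, walls 4 thick up to z=22.
- rack: grey stock rack with three black slots, fixed. Base 70 (x) by 190 (y) by 8 mm; origin at centre of underside, z up. Slots at y=-60, 0, +60 mm run along x, shaped like the trays' (12 mm wide, floor z=8, flared mouth ending at z=41); each holds one plate, its width along rack x.
Not all that is in view belongs to the job. Leave any green look-alike of the vial_white alone.

How it is judged (in metres and radians):
At the end, for the whole second after the job is handed in: Each plate in its tray's slot: floor 6 mm, midline 10 mm, along 20 mm, 0.22 rad of vertical, 0.25 rad of slot line. Each vial in a bay of its tray: floor 5 mm, centre 13 mm in x and y, 0.15 rad of upright. All at rest. Blue-capped vial and yellow plate upright, within 30 mm of their starts (x of plate_copper in the frame of tray_red between 0.03 and 0.05 m and y of plate_copper in the frame of tray_red between -0.02 and 0.02 m and z of plate_copper in the frame of tray_red between 0 and 0.014 m and angle between each of plate_copper, plate_aluminium's own z axis and vertical below 0.22 rad and angle between the x axis of plate_copper and the y axis of tray_red, either way round below 0.25 rad and linear speed of each of plate_copper, plate_aluminium, vial_black, vial_white, vial_yellow below 0.02 m/s and x of plate_aluminium in the frame of tray_blue between 0.03 and 0.05 m and y of plate_aluminium in the frame of tray_blue between -0.02 and 0.02 m and z of plate_aluminium in the frame of tray_blue between 0 and 0.014 m and angle between the x axis of plate_aluminium and the y axis of tray_blue, either way round below 0.25 rad and x of vial_black in the frame of tray_red between -0.048 and -0.022 m and z of vial_black in the frame of tray_red between 0 and 0.013 m and (y of vial_black in the frame of tray_red between 0.027 and 0.053 m or y of vial_black in the frame of tray_red between -0.053 and -0.027 m) and angle between each of vial_black, vial_white, vial_yellow, vial_blue's own z axis and vertical below 0.15 rad and x of vial_white in the frame of tray_blue between -0.048 and -0.022 m and z of vial_white in the frame of tray_blue between 0 and 0.013 m and (y of vial_white in the frame of tray_blue between 0.027 and 0.053 m or y of vial_white in the frame of tray_blue between -0.053 and -0.027 m) and x of vial_yellow in the frame of tray_blue between -0.048 and -0.022 m and z of vial_yellow in the frame of tray_blue between 0 and 0.013 m and (y of vial_yellow in the frame of tray_blue between 0.027 and 0.053 m or y of vial_yellow in the frame of tray_blue between -0.053 and -0.027 m) and distance of each of vial_blue, plate_yellow from where it was at the start of the episode below 0.03 m and angle between plate_yellow's own z axis and vertical below 0.25 rad); the robot touches nothing.
It fails at once if a vial or plate is tipped over (leans more than 0.6 rad) (angle between any of vial_black, vial_white, vial_yellow, vial_blue, plate_copper, plate_aluminium, plate_yellow's own z axis and vertical above 0.6 rad).
It fails at once if the blue-capped vial or the yellow plate is moved more than 30 mm (distance of any of vial_blue, plate_yellow from where it was at the start of the episode above 0.03 m).
It also fails if it takes over 136 s, if anything falls off the work surface, if the arm or the gripper's body presses on something with over 40 N, if the wrist force passes 120 N, or if a joint passes its speed limit or range.

### The arm

A 7-joint arm with a two-finger parallel gripper is mounted at the origin on the work surface. World frame = base frame: x ahead of the robot, y to its left, z up, the work surface at z = 0. Lengths are in mm, angles in rad, forces in N, time in s.
With the tool pointing down it reaches from about 425 to 1025 mm from the base axis. Payload 9.4 kg.
Tool frame: the origin (TCP) lies midway between the tips of the shut fingers; the grasp point (between the pads) lies 19 mm behind it; z points along the fingers, y is the line along which they close (so a half turn about z gives the same grasp; the last joint's range is limited). The gripper opens to 93 mm and grips with 3 to 60 N. Pads are 15 mm wide; open, the fingers measure 128 mm over their backs; the gripper's body (75 mm by 188 mm) begins 65 mm behind the grasp point.
Start: joints at [1.261, 0.599, -0.003, 1.599, 0.002, 0.943, -0.08], TCP at [167.249, -705.444, 218.618] pointing down, gripper open.
Joint ranges: [-2.57, 2.57], [-0.35, 1.97], [-1.29, 1.29], [0.11, 2.56], [-1.05, 4.19], [0.11, 1.86], [-2.63, 2.63]. Speed limits (rad/s): [2.22, 2.22, 3.01, 3.01, 3.14, 3.14, 3.14].

### API

Orientations are given as a 3x3 rotation matrix whose columns are the frame's x, y, z axes.
In Python, from cell import r, read_camera, calibration gives the robot as it stands. The module is installed in compiled form; this text tells all that it offers.
- The arm moves only by the tool carry_out, never from a script. Its argument "moves" is a list of rows, each a list of 3 entries, a list of its own where there are three numbers: the finger opening in m, from 0 to 0.093, then the shift along the tool's x, y, z in m, then the turn, a rotation vector about the tool's x, y, z in rad. A call has 1 to 5 rows; each row shifts and turns the commanded pose from where the row before left it, along the tool's axes as they then stand; what a row does not reach is not made up. A row lasts 1/8 s, in which the tool goes at most 62.5 mm and 10.7 degrees, less where a joint would pass 70% of its speed; a pose out of reach is approached as far as the arm can. A call is refused whole if a number of a shift passes 0.0625 or a number of a turn 0.188, either way. A call with a gripper value outside its range is refused whole. The fingers move at their own pace and stop on an object; "grip_force" is the grip in N (left out, the last holds). Time passes only in rows, so rows that do not move let the fingers close. It gives the time, the measured TCP pose, the force, the opening and the grip force at its end, in the units of the state.
- r.get_obs(): the state, without advancing time (a new reading comes with each control period).
- read_camera(name): name is "scene" or "top"; returns the picture (384x512x3 uint8, blue, green, red); there is no depth.
- calibration(name): a dict with "fx", "fy", "cx", "cy" (pixels), "eye" and "orientation" of the camera in the world. Camera axes: x right, y down, z forward; pixel columns grow to the right and rows downward; lengths in mm; the calibration is good to about 2 mm. A picture is of the moment at which its call begins. calibration takes no time and is no camera call.
- r.hand_in(): hands the job in; it is judged then, once.
The state is a dict: "time": time; "joints": joint angles; "joint_vel": joint speeds; "tau": joint torques, N m; "ee_pos": TCP position; "orientation": TCP orientation; "contact_force": force on the tool from outside, world axes, zero at the start; "wrist_torque": the same for the moment, N m; "grip_width": opening from 0.0 (shut) to 1.0 (fully open); "gripper_force": force on a finger pad.
Only numpy, scipy, OpenCV 4.12 (cv2) and the standard library are available. Lean on these libraries where they do the work, as an engineer would, in place of code of your own. Each camera call takes 0.05 s, during which the arm holds its last target. There are 200 camera calls.

## Working session

There is one attempt and no reset: what is moved stays moved. The work goes in short steps, Python scripts to look and compute and a tool call to move; the robot and the scene stay as the last step left them, time stands still between calls to the robot, and variables do not carry over. Pictures are saved under pics/ and viewed, at most 14 in all, crops included, and the job is handed in when it is done.

Besides the shell and the picture viewer there is one more tool, called after "Request:" as name([rows], argument=value, ...), one row to a line, values as JSON. carry_out: Moves the arm, as the interface text tells. Its arguments: {"type":"object","properties":{"moves":{"type":"array","items":{"type":"array"}},"grip_force":{"type":"number"}},"required":["moves"]}

```bash
mkdir -p pics
python3 - <<'E'
from cell import r, read_camera, calibration
import cv2
for n in("scene","top"):
    cv2.imwrite(f"pics/{n}0.png",read_camera(n)); print(n,calibration(n))
o=r.get_obs();print(o)
E
```

```text
scene {'fx': 442.0573716022801, 'fy': 442.0573716022801, 'cx': 249.78048496965027, 'cy': 197.16197130302305, 'eye': array([ 894.41895153, -628.50954549,  773.16844427]), 'orientation': array([[ 0.85859631,  0.36116271, -0.3638322 ],
       [ 0.51263515, -0.59905515,  0.61509197],
       [ 0.00419273, -0.71462887, -0.69949124]])}
top {'fx': 438.61074659265427, 'fy': 438.61074659265427, 'cx': 254.05340139962135, 'cy': 192.5086022910213, 'eye': array([391.56686061, -11.70753312, 948.48694261]), 'orientation': array([[ 2.26660244e-02, -9.85692994e-01,  1.67019680e-01],
       [-9.99742739e-01, -2.24880529e-02,  2.95699941e-03],
       [ 8.41253810e-04, -1.67043736e-01, -9.85949128e-01]])}
{'time': 0.1, 'joints': array([ 1.26133261,  0.60006237, -0.00254834,  1.60002427,  0.00180637,
        0.94291461, -0.079808  ]), 'joint_vel': array([-0.00081058, -0.0017825 ,  0.00250474, -0.00014444, -0.00180985,
       -0.0008504 , -0.0004241 ]), 'tau': array([ 5.67827185e-03, -7.66558456e+01,  1.50317173e+00, -2.52937138e+01,
       -5.21458208e-02,  1.36604294e-02,  9.83177119e-05]), 'ee_pos': array([ 167.12307938, -705.03356704,  217.84294385]), 'orientation': array([[ 9.73019132e-01,  2.30724000e-01, -4.52820815e-04],
       [ 2.30724405e-01, -9.73018230e-01,  1.33160527e-03],
       [-1.33369615e-04, -1.40015421e-03, -9.99999011e-01]]), 'contact_force': array([-0.17941824,  0.43517093,  0.23744047]), 'wrist_torque': array([-0.04078094,  0.03527369,  0.02708246]), 'gripper_force': 0.0, 'grip_width': 0.9970629393871274}
```

View pics/scene0.png

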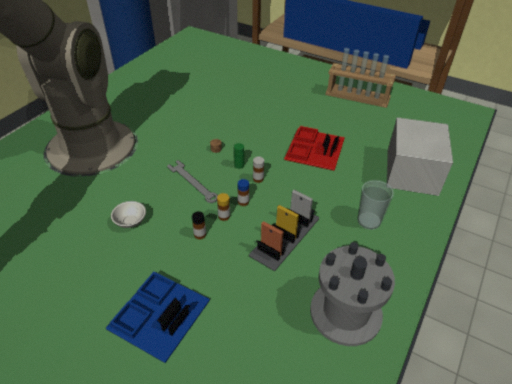

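View pics/top0.png

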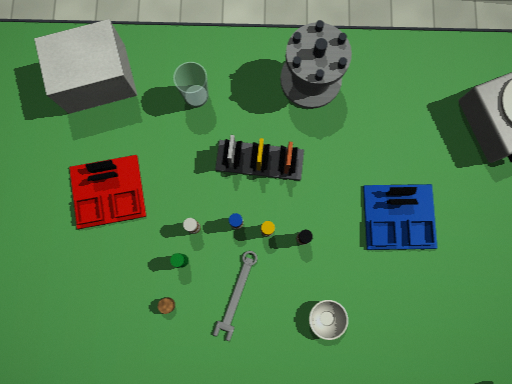

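The pictures show the following (pixel positions from the top view unless noted).
- **Trays:** red at (107,190), blue at (400,217).
- **Rack:** at (260,160), holding aluminium (231,150), yellow (261,153) and copper (289,155).
- **Vial caps:** white (190,225), blue (236,220), yellow (268,228), black (305,237).
- **Look-alike to leave:** green at (179,260).

Next I measure these.

```bash
cat > h.py <<'E'
import numpy as np, cv2
from cell import r, read_camera, calibration
def ray(n,uv,z):
    c=calibration(n); uv=np.atleast_2d(np.asarray(uv,float))
    d=np.c_[(uv[:,0]-c["cx"])/c["fx"],(uv[:,1]-c["cy"])/c["fy"],np.ones(len(uv))]@c["orientation"].T
    return c["eye"]+d*((z-c["eye"][2])/d[:,2])[:,None]
def proj(n,p):
    c=calibration(n); q=(np.asarray(p,float)-c["eye"])@c["orientation"]
    return np.array([c["fx"]*q[0]/q[2]+c["cx"],c["fy"]*q[1]/q[2]+c["cy"]])
def blob(img,lo,hi,seed,rad):
    m=cv2.inRange(cv2.cvtColor(img,cv2.COLOR_BGR2HSV),np.array(lo),np.array(hi))
    w=np.zeros_like(m); cv2.circle(w,seed,rad,255,-1); m&=w
    n,l,s,c=cv2.connectedComponentsWithStats(m)
    if n<2: return None
    k=1+np.argmax(s[1:,4]); return (l==k).astype(np.uint8)
def rect(n,m,z,hull=True):
    ps=cv2.findContours(m,cv2.RETR_EXTERNAL,cv2.CHAIN_APPROX_NONE)[0]
    p=ray(n,np.vstack([q[:,0] for q in ps]),z)[:,:2].astype(np.float32)
    return cv2.minAreaRect(p)
CAPS=dict(white=([0,0,150],[180,90,255],(190,225)),blue=([105,120,60],[130,255,255],(236,220)),
 yellow=([18,120,120],[35,255,255],(268,228)),black=([0,0,0],[180,255,45],(305,236)))
PL=dict(alu=([0,0,110],[180,60,255],(231,150)),yellow=([18,120,100],[35,255,255],(261,153)),copper=([3,100,80],[16,255,255],(289,155)))
E
python3 - <<'E'
from h import *
t=read_camera("top"); s=read_camera("scene")
for k,(lo,hi,sd) in CAPS.items():
    m=blob(t,lo,hi,sd,11); print(k,m.sum(),rect("top",m,66))
for k,(lo,hi,sd) in PL.items():
    m=blob(t,lo,hi,sd,26); print("plate",k,m.sum(),rect("top",m,88))
for nm,lo,hi,sd in(("red",[0,150,50],[8,255,255],(107,190)),("blue",[105,120,40],[130,255,255],(400,217))):
    print(nm,rect("top",blob(t,lo,hi,sd,65),8))
m=blob(t,[0,0,0],[180,75,255],(261,160),52); print("rack",rect("top",m,8))
big=cv2.resize(t[110:260,160:330],None,fx=4,fy=4,interpolation=cv2.INTER_NEAREST)
cv2.imwrite("pics/crop1.png",big)
E
```

```text
white 140 ((474.7586975097656, 118.61253356933594), (26.33214569091797, 24.197816848754883), 2.826751708984375)
blue 137 ((483.924072265625, 28.134849548339844), (24.357105255126953, 24.24730110168457), 1.5835996866226196)
yellow 149 ((471.27166748046875, -37.74028778076172), (24.189184188842773, 26.223186492919922), 1.3023591041564941)
black 172 ((453.06842041015625, -110.70328521728516), (25.814180374145508, 31.64485740661621), 27.214155197143555)
plate alu 107 ((631.728515625, 40.27826690673828), (9.374847412109375, 47.117149353027344), 84.39404296875)
plate yellow 112 ((625.8247680664062, -19.287738800048828), (9.556706428527832, 48.88963317871094), 84.3104476928711)
plate copper 99 ((619.8135375976562, -78.56318664550781), (8.931192398071289, 46.74445724487305), 84.42931365966797)
red ((546.9265747070312, 311.1578674316406), (139.01080322265625, 150.18324279785156), 11.930522918701172)
blue ((506.0929870605469, -323.0345764160156), (138.70025634765625, 149.10519409179688), 2.1263301372528076)
rack ((631.4661865234375, -19.409950256347656), (190.1012725830078, 83.6930160522461), 84.32176208496094)
```

View pics/crop1.png

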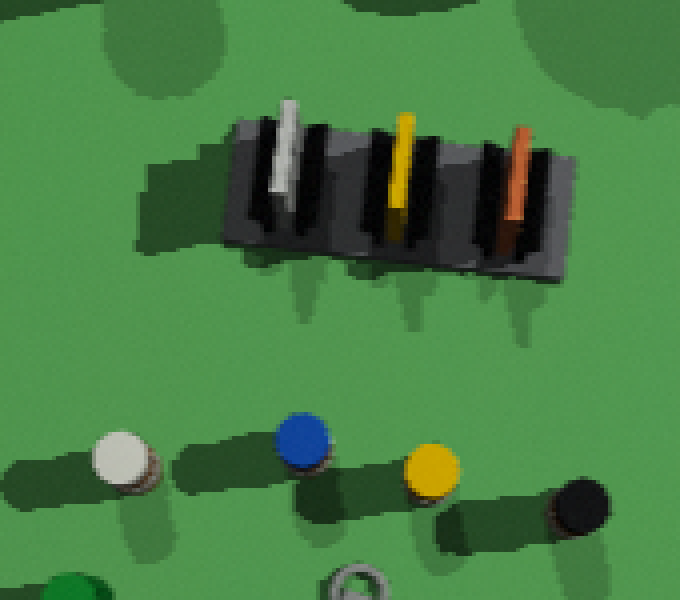

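The sizes agree with the text: trays 139x150 mm, plates 60 mm apart, caps about 25 mm. The crop shows the black cap at crop pixel (580,507), which is top-view (305,236.8). Next I check the slots and plan the first approach.

```bash
cat >> h.py <<'E'
def plan(targets,opening,step=45,pos=None):
    """targets: (x,y,z,yaw of tool x in deg[,step]); prints rows in calls of five"""
    o=r.get_obs(); p=o["ee_pos"].copy(); R=o["orientation"]; a=np.arctan2(R[1,0],R[0,0]); rows=[]
    for t in targets:
        st=t[4] if len(t)>4 else step
        g=np.array(t[:3],float); b=a+(np.radians(t[3])-a+np.pi)%(2*np.pi)-np.pi; p0,a0=p.copy(),a
        n=int(np.ceil(max(np.linalg.norm(g-p)/st,abs(b-a)/.17,1)))
        for i in range(1,n+1):
            d=p0+(g-p0)*i/n-p
            s=np.round([d@[np.cos(a),np.sin(a),0],d@[np.sin(a),-np.cos(a),0],-d[2]])
            w=round(-(a0+(b-a0)*i/n-a),2)
            p=p+s[0]*np.array([np.cos(a),np.sin(a),0])+s[1]*np.array([np.sin(a),-np.cos(a),0])-np.array([0,0,s[2]])
            a-=w; rows.append([opening,[float(x) for x in s/1000],[0,0,w]])
    for i in range(0,len(rows),5): print(str(rows[i:i+5]).replace(' ','').replace('0.0,','0,'))
    print("end",p.round(1),round(np.degrees(a),1),len(rows))
def state():
    o=r.get_obs(); R=o["orientation"]
    print("t",round(o["time"],2),"p",o["ee_pos"].round(1),"yaw",round(float(np.degrees(np.arctan2(R[1,0],R[0,0]))),1),"tilt",round(float(np.degrees(np.arccos(-R[2,2]))),2),"F",o["contact_force"].round(1),"w",round(o["grip_width"]*93,1),"gf",round(o["gripper_force"],1),"j7",round(o["joints"][6],2))
E
python3 - <<'E'
from h import *
t=read_camera("top")
print("black",ray("top",(305-.25,236.75-.25),66))
for nm,sd in(("red",(101,171)),("blue",(402,197))):
    m=cv2.inRange(t,(0,0,0),(40,40,40)); w=np.zeros_like(m); cv2.circle(w,sd,26,255,-1); print(nm,rect("top",m&w,35), (m&w>0).sum())
state()
plan([(450,-250,200,-5.7,56),(620,-78.5,150,-5.7,50),(620,-78.5,50,-5.7,35)],0.03)
E
```

```text
black [[ 453.8646027 -112.8005798   66.       ]]
red ((586.8855590820312, 317.9390563964844), (38.85285949707031, 60.84284210205078), 11.689101219177246) 404
blue ((527.729736328125, -321.0187072753906), (74.43505096435547, 63.03190231323242), 4.829720497131348) 385
t 0.25 p [ 167.2 -705.2  218.2] yaw 13.3 tilt 0.04 F [ 0.1 -0.1  0. ] w 93.1 gf 0.0 j7 -0.08
[[0.03,[0.038,-0.038,0.002],[0,0,np.float64(0.03)]],[0.03,[0.037,-0.039,0.002],[0,0,np.float64(0.04)]],[0.03,[0.035,-0.04,0.001],[0,0,np.float64(0.03)]],[0.03,[0.034,-0.041,0.002],[0,0,np.float64(0.03)]],[0.03,[0.033,-0.043,0.002],[0,0,np.float64(0.04)]]]
[[0.03,[0.031,-0.043,0.002],[0,0,np.float64(0.03)]],[0.03,[0.03,-0.045,0.002],[0,0,np.float64(0.03)]],[0.03,[0.028,-0.045,0.002],[0,0,np.float64(0.04)]],[0.03,[0.027,-0.047,0.001],[0,0,np.float64(0.03)]],[0.03,[0.025,-0.047,0.002],[0,0,np.float64(0.03)]]]
[[0.03,[0.031,-0.038,0.01],[0,0,np.float64(0.0)]],[0.03,[0.03,-0.037,0.01],[0,0,np.float64(0.0)]],[0.03,[0.031,-0.038,0.01],[0,0,np.float64(0.0)]],[0.03,[0.03,-0.037,0.01],[0,0,np.float64(0.0)]],[0.03,[0.031,-0.038,0.01],[0,0,np.float64(0.0)]]]
[[0.03,[-0,0,0.033],[0,0,np.float64(0.0)]],[0.03,[-0,0,0.034],[0,0,np.float64(0.0)]],[0.03,[-0,0,0.033],[0,0,np.float64(0.0)]]]
end [620.5 -78.1  50.2] -5.6 18
```

Request:
carry_out([
  [0.03, [0.038, -0.038, 0.002], [0, 0, 0.03]],
  [0.03, [0.037, -0.039, 0.002], [0, 0, 0.04]],
  [0.03, [0.035, -0.04, 0.001], [0, 0, 0.03]],
  [0.03, [0.034, -0.041, 0.002], [0, 0, 0.03]],
  [0.03, [0.033, -0.043, 0.002], [0, 0, 0.04]],
])

```text
time: 0.88
ee_pos: [309.4, -476.2, 209.7]
orientation: [[0.998, 0.061, 0.0], [0.061, -0.998, -0.0], [0.0, 0.0, -1.0]]
contact_force: [0.4, 0.7, -0.2]
grip_width: 0.511
gripper_force: 0.0
```

Request:
carry_out([
  [0.03, [0.031, -0.043, 0.002], [0, 0, 0.03]],
  [0.03, [0.03, -0.045, 0.002], [0, 0, 0.03]],
  [0.03, [0.028, -0.045, 0.002], [0, 0, 0.04]],
  [0.03, [0.027, -0.047, 0.001], [0, 0, 0.03]],
  [0.03, [0.025, -0.047, 0.002], [0, 0, 0.03]],
])

```text
time: 1.5
ee_pos: [451.0, -249.0, 200.8]
orientation: [[0.995, -0.098, 0.001], [-0.098, -0.995, -0.0], [0.001, 0.0, -1.0]]
contact_force: [-0.1, -0.6, -0.4]
grip_width: 0.323
gripper_force: 0.0
```

Request:
carry_out([
  [0.03, [0.031, -0.038, 0.01], [0, 0, 0]],
  [0.03, [0.03, -0.037, 0.01], [0, 0, 0]],
  [0.03, [0.031, -0.038, 0.01], [0, 0, 0]],
  [0.03, [0.03, -0.037, 0.01], [0, 0, 0]],
  [0.03, [0.031, -0.038, 0.01], [0, 0, 0]],
])

```text
time: 2.12
ee_pos: [621.6, -77.1, 150.3]
orientation: [[0.995, -0.097, 0.0], [-0.097, -0.995, -0.0], [0.0, 0.0, -1.0]]
contact_force: [0.1, -0.7, 0.3]
grip_width: 0.321
gripper_force: 0.0
```

Request:
carry_out([
  [0.03, [-0.002, 0.001, 0.034], [0, 0, 0]],
  [0.03, [0, 0, 0.034], [0, 0, 0]],
  [0.03, [0, 0, 0.032], [0, 0, 0]],
  [0, [0, 0, 0], [0, 0, 0]],
  [0, [0, 0, 0], [0, 0, 0]],
], grip_force=35)

```text
time: 2.75
ee_pos: [619.0, -79.2, 51.5]
orientation: [[0.995, -0.097, 0.001], [-0.097, -0.995, -0.0], [0.001, 0.0, -1.0]]
contact_force: [-0.3, -0.1, 1.0]
grip_width: 0.156
gripper_force: 0.0
```

Request:
carry_out([
  [0, [0, 0, 0], [0, 0, 0]],
  [0, [0, 0, 0], [0, 0, 0]],
])

```text
time: 3.0
ee_pos: [619.3, -78.4, 51.9]
orientation: [[0.995, -0.096, 0.002], [-0.096, -0.995, 0.001], [0.002, -0.001, -1.0]]
contact_force: [0.5, 3.6, 5.6]
grip_width: 0.084
gripper_force: 35.0
```

Run:
```python
from h import *
state()
cv2.imwrite("pics/g1.png",cv2.resize(read_camera("scene")[150:290,200:360],None,fx=4,fy=4))
plan([(620,-78.5,160,-5.7,30),(586.5,318.7,160,101.9,45)],0)
```

```text
t 3.0 p [619.3 -78.4  51.9] yaw -5.5 tilt 0.13 F [0.5 3.6 5.6] w 7.8 gf 35.0 j7 -1.59
[[0,[0,0,-0.027],[0,0,np.float64(0.0)]],[0,[0,0,-0.027],[0,0,np.float64(0.0)]],[0,[0.001,0,-0.027],[0,0,np.float64(0.0)]],[0,[-0,0,-0.027],[0,0,np.float64(0.0)]],[0,[-0.006,-0.033,-0.0],[0,0,np.float64(-0.16)]]]
[[0,[-0.001,-0.033,-0.0],[0,0,np.float64(-0.15)]],[0,[0.004,-0.033,-0.0],[0,0,np.float64(-0.16)]],[0,[0.01,-0.032,-0.0],[0,0,np.float64(-0.16)]],[0,[0.014,-0.03,-0.0],[0,0,np.float64(-0.15)]],[0,[0.019,-0.027,-0.0],[0,0,np.float64(-0.16)]]]
[[0,[0.023,-0.024,-0.0],[0,0,np.float64(-0.15)]],[0,[0.026,-0.021,-0.0],[0,0,np.float64(-0.16)]],[0,[0.029,-0.016,-0.0],[0,0,np.float64(-0.16)]],[0,[0.031,-0.011,-0.0],[0,0,np.float64(-0.15)]],[0,[0.033,-0.006,-0.0],[0,0,np.float64(-0.16)]]]
[[0,[0.033,-0.001,-0.0],[0,0,np.float64(-0.16)]]]
end [586.7 318.8 159.9] 102.2 16
```

View pics/g1.png

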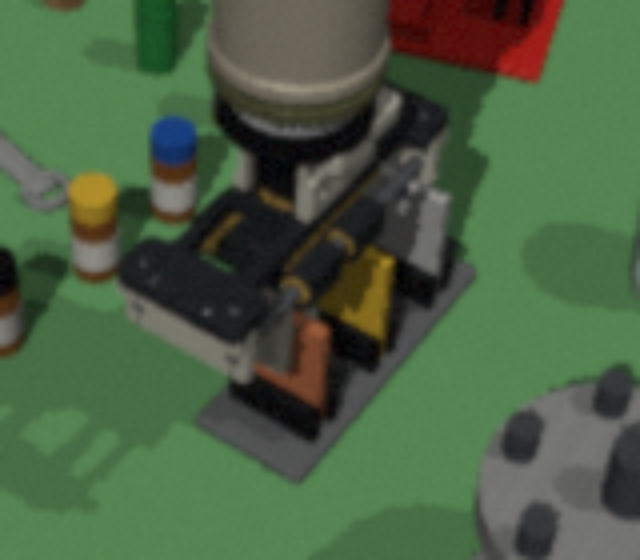

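The gripper holds the copper plate (crop pixel (300,360)) at 7.8 mm opening; the yellow plate beside it is untouched. I lift and carry it to the red slot.

Request:
carry_out([
  [0, [0, 0, -0.015], [0, 0, 0]],
  [0, [0, 0, -0.027], [0, 0, 0]],
  [0, [0, 0, -0.027], [0, 0, 0]],
  [0, [0, 0, -0.027], [0, 0, 0]],
  [0, [0, 0, -0.012], [0, 0, 0]],
])

```text
time: 3.68
ee_pos: [618.8, -79.9, 160.7]
orientation: [[0.995, -0.098, 0.002], [-0.098, -0.995, -0.001], [0.002, 0.001, -1.0]]
contact_force: [0.4, -1.1, -2.6]
grip_width: 0.08
gripper_force: 35.0
```

Request:
carry_out([
  [0, [-0.006, -0.033, 0], [0, 0, -0.16]],
  [0, [-0.001, -0.033, 0], [0, 0, -0.15]],
  [0, [0.004, -0.033, 0], [0, 0, -0.16]],
  [0, [0.01, -0.032, 0], [0, 0, -0.16]],
  [0, [0.014, -0.03, 0], [0, 0, -0.15]],
])

```text
time: 4.3
ee_pos: [603.6, 87.2, 158.4]
orientation: [[0.773, 0.635, -0.001], [0.635, -0.773, -0.001], [-0.001, 0.0, -1.0]]
contact_force: [0.5, 0.3, -1.8]
grip_width: 0.088
gripper_force: 35.0
```

Request:
carry_out([
  [0, [0.019, -0.027, 0], [0, 0, -0.16]],
  [0, [0.023, -0.024, 0], [0, 0, -0.15]],
  [0, [0.026, -0.021, 0], [0, 0, -0.16]],
  [0, [0.029, -0.016, 0], [0, 0, -0.16]],
  [0, [0.031, -0.011, 0], [0, 0, -0.15]],
])

```text
time: 4.92
ee_pos: [589.9, 252.1, 158.3]
orientation: [[0.103, 0.995, -0.001], [0.995, -0.103, -0.001], [-0.001, -0.0, -1.0]]
contact_force: [0.2, 0.2, -2.8]
grip_width: 0.082
gripper_force: 35.0
```

Request:
carry_out([
  [0, [0.033, -0.006, 0], [0, 0, -0.16]],
  [0, [0.033, -0.001, 0], [0, 0, -0.15]],
  [0, [0, 0, 0], [0, 0, 0]],
])

```text
time: 5.3
ee_pos: [583.9, 320.9, 158.2]
orientation: [[-0.205, 0.979, -0.001], [0.979, 0.205, 0.001], [0.001, -0.001, -1.0]]
contact_force: [-0.6, -0.5, -2.2]
grip_width: 0.078
gripper_force: 35.0
```

Run:
```python
from h import *
state()
a=read_camera("scene")[80:200,250:390]; cv2.imwrite("pics/g2.png",cv2.resize(a,None,fx=4,fy=4))
plan([(586.6,318.4,51,101.9,30)],0)
```

```text
t 5.3 p [583.9 320.9 158.2] yaw 101.8 tilt 0.1 F [-0.6 -0.5 -2.2] w 7.2 gf 35.0 j7 -0.72
[[0,[-0,0.001,0.027],[0,0,np.float64(-0.0)]],[0,[-0,0,0.027],[0,0,np.float64(-0.0)]],[0,[-0,0.001,0.026],[0,0,np.float64(-0.0)]],[0,[-0.001,0,0.027],[0,0,np.float64(-0.0)]]]
end [586.6 318.   51. ] 101.6 4
```

View pics/g2.png

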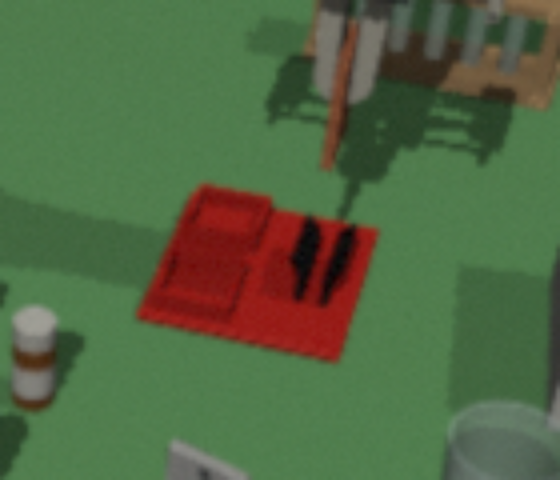

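The copper plate hangs upright above the red slot: its edge runs from crop (350,20) to (328,170), which matches the vertical's vanishing line. I lower it, slowly at the end.

Request:
carry_out([
  [0, [-0.002, 0.002, 0.027], [0, 0, 0]],
  [0, [-0.001, 0, 0.027], [0, 0, 0]],
  [0, [0, 0, 0.02], [0, 0, 0]],
  [0, [0, 0, 0.015], [0, 0, 0]],
  [0, [0, 0, 0.008], [0, 0, 0]],
])

```text
time: 5.98
ee_pos: [587.7, 315.4, 60.9]
orientation: [[-0.2, 0.98, -0.0], [0.98, 0.2, -0.0], [-0.0, -0.0, -1.0]]
contact_force: [-1.2, 0.8, -2.5]
grip_width: 0.083
gripper_force: 35.0
```

Request:
carry_out([
  [0, [0, 0, 0.004], [0, 0, 0]],
  [0, [0, 0, 0.003], [0, 0, 0]],
])

```text
time: 6.22
ee_pos: [587.8, 315.9, 54.9]
orientation: [[-0.201, 0.98, 0.0], [0.98, 0.201, 0.0], [0.0, 0.001, -1.0]]
contact_force: [-0.2, -0.1, -2.3]
grip_width: 0.083
gripper_force: 35.0
```

Run:
```python
from h import *
state()
```

```text
t 6.22 p [587.8 315.9  54.9] yaw 101.6 tilt 0.03 F [-0.2 -0.1 -2.3] w 7.7 gf 35.0 j7 -0.79
```

Request:
carry_out([
  [0, [0.002, 0, 0.002], [0, 0, 0]],
  [0, [0, 0, 0.001], [0, 0, 0]],
  [0, [0, 0, 0.001], [0, 0, 0]],
])

```text
time: 6.6
ee_pos: [587.3, 318.1, 51.9]
orientation: [[-0.201, 0.98, 0.001], [0.98, 0.201, 0.0], [0.0, 0.001, -1.0]]
contact_force: [-3.9, -2.7, 14.6]
grip_width: 0.082
gripper_force: 35.0
```

Run:
```python
from h import *
state()
```

```text
t 6.6 p [587.3 318.1  51.9] yaw 101.6 tilt 0.05 F [-3.9 -2.7 14.6] w 7.7 gf 35.0 j7 -0.79
```

Contact came at 51.9 mm, the same height as at the grasp, so the plate is on the floor. I release and plan for the aluminium plate.

Request:
carry_out([
  [0.03, [0, 0, 0], [0, 0, 0]],
  [0.03, [0, 0, 0], [0, 0, 0]],
  [0.03, [0, 0, 0], [0, 0, 0]],
  [0.03, [0, 0, -0.03], [0, 0, 0]],
  [0.03, [0, 0, -0.05], [0, 0, 0]],
])

```text
time: 7.22
ee_pos: [586.2, 317.0, 129.8]
orientation: [[-0.201, 0.98, -0.003], [0.98, 0.201, -0.002], [-0.001, -0.004, -1.0]]
contact_force: [1.0, 0.1, 1.5]
grip_width: 0.319
gripper_force: 0.0
```

Run:
```python
from h import *
state()
plan([(631.2,40.2,150,-5.7,55)],0.03)
```

```text
t 7.22 p [586.2 317.  129.8] yaw 101.6 tilt 0.21 F [1.  0.1 1.5] w 29.7 gf 0.0 j7 -0.74
[[0.03,[-0.023,-0.001,-0.002],[0,0,np.float64(0.16)]],[0.03,[-0.024,0.003,-0.001],[0,0,np.float64(0.15)]],[0.03,[-0.022,0.006,-0.002],[0,0,np.float64(0.16)]],[0.03,[-0.021,0.01,-0.002],[0,0,np.float64(0.15)]],[0.03,[-0.02,0.013,-0.001],[0,0,np.float64(0.16)]]]
[[0.03,[-0.017,0.015,-0.002],[0,0,np.float64(0.16)]],[0.03,[-0.015,0.019,-0.002],[0,0,np.float64(0.15)]],[0.03,[-0.012,0.02,-0.001],[0,0,np.float64(0.16)]],[0.03,[-0.008,0.022,-0.002],[0,0,np.float64(0.15)]],[0.03,[-0.005,0.022,-0.002],[0,0,np.float64(0.16)]]]
[[0.03,[-0.001,0.024,-0.002],[0,0,np.float64(0.16)]],[0.03,[0.003,0.023,-0.001],[0,0,np.float64(0.15)]]]
end [631.7  40.2 149.8] -5.6 12
```

Request:
carry_out([
  [0.03, [-0.023, -0.001, -0.002], [0, 0, 0.16]],
  [0.03, [-0.024, 0.003, -0.002], [0, 0, 0.15]],
  [0.03, [-0.022, 0.006, -0.002], [0, 0, 0.16]],
  [0.03, [-0.021, 0.01, -0.002], [0, 0, 0.15]],
  [0.03, [-0.02, 0.013, -0.002], [0, 0, 0.16]],
])

```text
time: 7.85
ee_pos: [606.4, 201.4, 140.7]
orientation: [[0.551, 0.835, -0.0], [0.835, -0.551, 0.0], [0.0, -0.0, -1.0]]
contact_force: [-0.7, 0.1, 0.2]
grip_width: 0.323
gripper_force: 0.0
```

Request:
carry_out([
  [0.03, [-0.017, 0.015, -0.002], [0, 0, 0.16]],
  [0.03, [-0.015, 0.019, -0.002], [0, 0, 0.15]],
  [0.03, [-0.012, 0.02, -0.002], [0, 0, 0.16]],
  [0.03, [-0.008, 0.022, -0.002], [0, 0, 0.15]],
  [0.03, [-0.005, 0.022, -0.002], [0, 0, 0.16]],
])

```text
time: 8.48
ee_pos: [624.3, 86.5, 150.7]
orientation: [[0.979, 0.206, 0.0], [0.206, -0.979, 0.0], [0.0, -0.0, -1.0]]
contact_force: [0.0, 0.3, 0.6]
grip_width: 0.322
gripper_force: 0.0
```

Request:
carry_out([
  [0.03, [-0.001, 0.024, -0.001], [0, 0, 0.16]],
  [0.03, [0.003, 0.023, -0.001], [0, 0, 0.15]],
  [0.03, [0, 0, 0], [0, 0, 0]],
])

```text
time: 8.85
ee_pos: [632.7, 39.0, 152.7]
orientation: [[0.995, -0.099, 0.0], [-0.099, -0.995, -0.001], [0.0, 0.001, -1.0]]
contact_force: [-0.0, 0.5, -0.4]
grip_width: 0.324
gripper_force: 0.0
```

Run:
```python
from h import *
state()
plan([(631.2,40.2,50,-5.7,35)],0.03)
```

```text
t 8.85 p [632.7  39.  152.7] yaw -5.7 tilt 0.07 F [-0.   0.5 -0.4] w 30.1 gf 0.0 j7 -1.78
[[0.03,[-0.001,-0,0.034],[0,0,np.float64(0.0)]],[0.03,[-0,-0.001,0.034],[0,0,np.float64(0.0)]],[0.03,[-0.001,-0,0.035],[0,0,np.float64(0.0)]]]
end [630.9  40.1  49.7] -5.7 3
```

Request:
carry_out([
  [0.03, [-0.002, -0.001, 0.034], [0, 0, 0]],
  [0.03, [0, 0, 0.034], [0, 0, 0]],
  [0.03, [0, 0, 0.034], [0, 0, 0]],
  [0.03, [0, 0, 0], [0, 0, 0]],
  [0, [0, 0, 0], [0, 0, 0]],
])

```text
time: 9.48
ee_pos: [631.1, 42.8, 51.5]
orientation: [[0.995, -0.095, 0.001], [-0.095, -0.995, 0.001], [0.001, -0.001, -1.0]]
contact_force: [0.3, -0.0, 1.2]
grip_width: 0.258
gripper_force: 0.0
```

Request:
carry_out([
  [0, [0, 0, 0], [0, 0, 0]],
  [0, [0, 0, 0], [0, 0, 0]],
  [0, [0, 0, 0], [0, 0, 0]],
])

```text
time: 9.85
ee_pos: [631.3, 42.2, 51.9]
orientation: [[0.995, -0.097, 0.002], [-0.097, -0.995, 0.0], [0.002, -0.001, -1.0]]
contact_force: [0.2, -0.4, 7.1]
grip_width: 0.081
gripper_force: 35.0
```

Run:
```python
from h import *
state()
p=r.get_obs()["ee_pos"]
plan([(p[0],p[1],160,-5.7,27),(546.1,-321.5,160,92.1,38)],0)
```

```text
t 9.85 p [631.3  42.2  51.9] yaw -5.6 tilt 0.11 F [ 0.2 -0.4  7.1] w 7.6 gf 35.0 j7 -1.77
[[0,[0,0,-0.022],[0,0,np.float64(0.0)]],[0,[0,0,-0.021],[0,0,np.float64(0.0)]],[0,[0,0,-0.022],[0,0,np.float64(0.0)]],[0,[0,0,-0.021],[0,0,np.float64(0.0)]],[0,[0,0,-0.022],[0,0,np.float64(0.0)]]]
[[0,[-0.005,0.034,-0.0],[0,0,np.float64(-0.15)]],[0,[-0.009,0.032,-0.0],[0,0,np.float64(-0.16)]],[0,[-0.015,0.031,-0.0],[0,0,np.float64(-0.15)]],[0,[-0.019,0.028,-0.0],[0,0,np.float64(-0.16)]],[0,[-0.023,0.025,-0.0],[0,0,np.float64(-0.15)]]]
[[0,[-0.027,0.021,-0.0],[0,0,np.float64(-0.16)]],[0,[-0.029,0.017,-0.0],[0,0,np.float64(-0.15)]],[0,[-0.032,0.012,-0.0],[0,0,np.float64(-0.16)]],[0,[-0.033,0.006,-0.0],[0,0,np.float64(-0.15)]],[0,[-0.034,0.002,-0.0],[0,0,np.float64(-0.16)]]]
[[0,[-0.034,-0.004,-0.0],[0,0,np.float64(-0.15)]]]
end [ 546.1 -321.6  159.9] 91.8 16
```

Request:
carry_out([
  [0, [0, 0, -0.015], [0, 0, 0]],
  [0, [0, 0, -0.027], [0, 0, 0]],
  [0, [0, 0, -0.027], [0, 0, 0]],
  [0, [0, 0, -0.027], [0, 0, 0]],
  [0, [0, 0, -0.014], [0, 0, 0]],
])

```text
time: 10.48
ee_pos: [631.2, 42.0, 162.8]
orientation: [[0.995, -0.097, 0.002], [-0.097, -0.995, 0.0], [0.002, -0.001, -1.0]]
contact_force: [-0.7, 0.3, -0.5]
grip_width: 0.08
gripper_force: 35.0
```

Request:
carry_out([
  [0, [-0.005, 0.034, 0], [0, 0, -0.15]],
  [0, [-0.009, 0.032, 0], [0, 0, -0.16]],
  [0, [-0.015, 0.031, 0], [0, 0, -0.15]],
  [0, [-0.019, 0.028, 0], [0, 0, -0.16]],
  [0, [-0.023, 0.025, 0], [0, 0, -0.15]],
])

```text
time: 11.1
ee_pos: [591.1, -124.4, 160.6]
orientation: [[0.779, 0.627, -0.0], [0.627, -0.779, -0.0], [-0.0, -0.0, -1.0]]
contact_force: [-0.0, -0.2, -0.8]
grip_width: 0.086
gripper_force: 35.0
```

Request:
carry_out([
  [0, [-0.027, 0.021, 0], [0, 0, -0.16]],
  [0, [-0.029, 0.017, 0], [0, 0, -0.15]],
  [0, [-0.032, 0.012, 0], [0, 0, -0.16]],
  [0, [-0.033, 0.006, 0], [0, 0, -0.15]],
  [0, [-0.034, 0.002, 0], [0, 0, -0.16]],
])

```text
time: 11.72
ee_pos: [552.6, -289.6, 160.6]
orientation: [[0.113, 0.994, -0.001], [0.994, -0.113, -0.0], [-0.0, -0.001, -1.0]]
contact_force: [0.3, -0.3, -2.2]
grip_width: 0.083
gripper_force: 35.0
```

Request:
carry_out([
  [0, [-0.034, -0.004, 0], [0, 0, -0.15]],
  [0, [0, 0, 0], [0, 0, 0]],
  [0, [0, 0, 0], [0, 0, 0]],
])

```text
time: 12.1
ee_pos: [545.2, -321.3, 160.5]
orientation: [[-0.031, 1.0, -0.0], [1.0, 0.031, 0.001], [0.001, -0.0, -1.0]]
contact_force: [0.1, 0.8, -1.3]
grip_width: 0.084
gripper_force: 35.0
```

Run:
```python
from h import *
state()
cv2.imwrite("pics/g3.png",cv2.resize(read_camera("scene")[220:370,80:240],None,fx=4,fy=4))
plan([(546.1,-321.5,60,92.1,30)],0)
```

```text
t 12.1 p [ 545.2 -321.3  160.5] yaw 91.8 tilt 0.04 F [ 0.1  0.8 -1.3] w 7.8 gf 35.0 j7 0.14
[[0,[-0,0,0.025],[0,0,np.float64(-0.0)]],[0,[-0,0,0.025],[0,0,np.float64(-0.0)]],[0,[-0.001,0,0.025],[0,0,np.float64(-0.0)]],[0,[0,0.001,0.026],[0,0,np.float64(-0.0)]]]
end [ 546.6 -321.7   59.6] 91.8 4
```

View pics/g3.png

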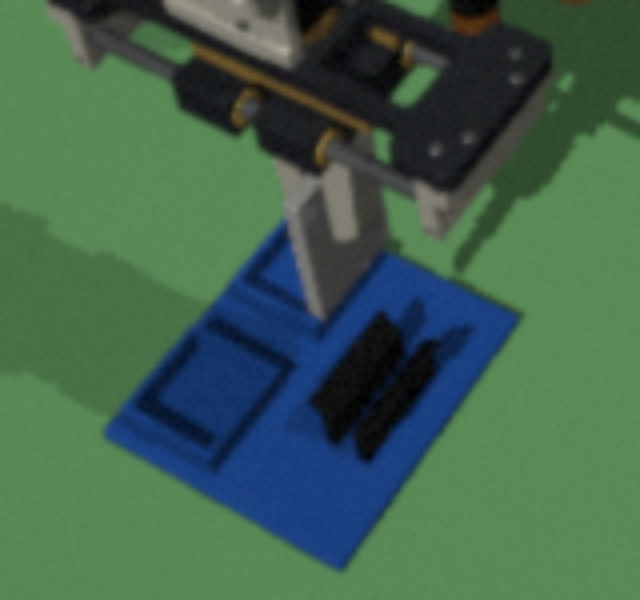

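The aluminium plate hangs upright above the blue slot, whose two walls straddle about crop (375,385). I check that pixel against the computed slot centre and lower in the same step.

Request:
carry_out([
  [0, [0, 0.001, 0.02], [0, 0, 0]],
  [0, [0, 0, 0.027], [0, 0, 0]],
  [0, [0, 0, 0.023], [0, 0, 0]],
  [0, [0, 0, 0], [0, 0, 0]],
])

```text
time: 12.65
ee_pos: [545.4, -320.1, 88.1]
orientation: [[-0.034, 0.999, -0.004], [0.999, 0.034, 0.002], [0.002, -0.004, -1.0]]
contact_force: [0.5, 0.6, -0.4]
grip_width: 0.088
gripper_force: 35.0
```

Run:
```python
from h import *
state()
print((proj("scene",(546.1,-321.5,41))-[80,220])*4)
```

```text
t 12.65 p [ 545.4 -320.1   88.1] yaw 91.9 tilt 0.25 F [ 0.5  0.6 -0.4] w 8.2 gf 35.0 j7 0.08
[369.89265319 364.77202411]
```

Request:
carry_out([
  [0, [-0.001, 0.001, 0.015], [0, 0, 0]],
  [0, [0, 0, 0.012], [0, 0, 0]],
  [0, [0, 0, 0.006], [0, 0, 0]],
  [0, [0, 0, 0.003], [0, 0, 0]],
])

```text
time: 13.15
ee_pos: [547.3, -322.7, 54.3]
orientation: [[-0.032, 0.999, -0.0], [0.999, 0.032, 0.0], [0.0, -0.0, -1.0]]
contact_force: [-0.4, 0.1, -1.0]
grip_width: 0.091
gripper_force: 35.0
```

Run:
```python
from h import *
state()
```

```text
t 13.15 p [ 547.3 -322.7   54.3] yaw 91.8 tilt 0.01 F [-0.4  0.1 -1. ] w 8.5 gf 35.0 j7 0.05
```

Request:
carry_out([
  [0, [0, 0, 0.002], [0, 0, 0]],
  [0, [0, 0, 0.001], [0, 0, 0]],
  [0, [0, 0, 0], [0, 0, 0]],
])

```text
time: 13.52
ee_pos: [547.5, -322.8, 52.0]
orientation: [[-0.032, 0.999, 0.0], [0.999, 0.032, -0.0], [-0.0, 0.0, -1.0]]
contact_force: [-0.2, 0.4, 1.7]
grip_width: 0.08
gripper_force: 35.0
```

Run:
```python
from h import *
state()
```

```text
t 13.53 p [ 547.5 -322.8   52. ] yaw 91.8 tilt 0.03 F [-0.2  0.4  1.7] w 7.5 gf 35.0 j7 0.05
```

Floor contact at 52.0 mm, so I release and retreat. Before approaching the vials I look again at both placings and at where the vials stand.

Request:
carry_out([
  [0.03, [0, 0, 0], [0, 0, 0]],
  [0.03, [0, 0, 0], [0, 0, 0]],
  [0.03, [0, 0, 0], [0, 0, 0]],
  [0.03, [0, 0, -0.03], [0, 0, 0]],
  [0.055, [0, 0, -0.05], [0, 0, 0]],
])

```text
time: 14.15
ee_pos: [546.4, -322.2, 131.0]
orientation: [[-0.032, 0.999, -0.003], [0.999, 0.032, 0.002], [0.002, -0.003, -1.0]]
contact_force: [0.0, 0.6, 0.8]
grip_width: 0.386
gripper_force: 0.0
```

Run:
```python
from h import *
state()
s=read_camera("scene");cv2.imwrite("pics/g4.png",s)
t=read_camera("top"); 
for k in ("white","yellow","blue"):
    lo,hi,sd=CAPS[k]; m=blob(t,lo,hi,sd,11); print(k,m.sum(),rect("top",m,66)[:2])
plan([(453.5,-111.5,130,91.8,50)],0.055)
```

```text
t 14.15 p [ 546.4 -322.2  131. ] yaw 91.9 tilt 0.2 F [0.  0.6 0.8] w 35.9 gf 0.0 j7 0.11Traceback (most recent call last):
  File "<stdin>", line 6, in <module>
AttributeError: 'NoneType' object has no attribute 'sum'
```

View pics/g4.png

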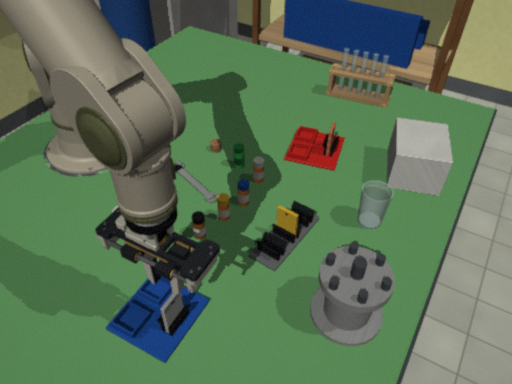

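Both plates stand in their slots: copper at (331,138), aluminium at (174,306). The yellow plate and the vials are unmoved. Next is the black vial.

Run:
```python
from h import *
print(proj("scene",(453.5,-111.5,66)),proj("scene",(453.5,-111.5,0)))
plan([(453.5,-111.5,130,91.8,50)],0.055)
```

```text
[196.85687436 213.69892261] [199.13399927 233.40590207]
[[0.055,[0.043,-0.018,0.001],[0,0,np.float64(0.0)]],[0.055,[0.043,-0.018,0.002],[0,0,np.float64(0.0)]],[0.055,[0.043,-0.018,0.001],[0,0,np.float64(0.0)]],[0.055,[0.043,-0.018,0.001],[0,0,np.float64(0.0)]],[0.055,[0.043,-0.018,0.001],[0,0,np.float64(0.0)]]]
end [ 453.1 -111.5  130.4] 91.8 5
```

Request:
carry_out([
  [0.055, [0.043, -0.018, 0.001], [0, 0, 0]],
  [0.055, [0.043, -0.018, 0.001], [0, 0, 0]],
  [0.055, [0.043, -0.018, 0.001], [0, 0, 0]],
  [0.055, [0.043, -0.018, 0.001], [0, 0, 0]],
  [0.055, [0.043, -0.018, 0.001], [0, 0, 0]],
])

```text
time: 14.88
ee_pos: [449.8, -109.5, 126.4]
orientation: [[-0.032, 0.999, 0.0], [0.999, 0.032, 0.0], [0.0, 0.0, -1.0]]
contact_force: [-0.0, 0.5, 0.0]
grip_width: 0.596
gripper_force: 0.0
```

Request:
carry_out([
  [0.055, [0, 0, 0], [0, 0, 0]],
])

```text
time: 15.0
ee_pos: [449.2, -107.9, 126.7]
orientation: [[-0.037, 0.999, -0.001], [0.999, 0.037, 0.0], [0.001, -0.001, -1.0]]
contact_force: [0.7, -0.1, 0.2]
grip_width: 0.588
gripper_force: 0.0
```

Run:
```python
from h import *
state()
cv2.imwrite("pics/g5.png",cv2.resize(read_camera("scene")[130:270,140:300],None,fx=4,fy=4))
plan([(453.5,-111.7,25,91.8,32)],0.055)
```

```text
t 15.0 p [ 449.2 -107.9  126.7] yaw 92.1 tilt 0.06 F [ 0.7 -0.1  0.2] w 54.7 gf 0.0 j7 -0.27
[[0.055,[-0.001,0.001,0.025],[0,0,np.float64(0.0)]],[0.055,[-0,0.001,0.026],[0,0,np.float64(0.0)]],[0.055,[-0.001,0,0.025],[0,0,np.float64(0.0)]],[0.055,[-0,0.001,0.026],[0,0,np.float64(0.0)]]]
end [ 453.3 -111.6   24.7] 92.0 4
```

View pics/g5.png

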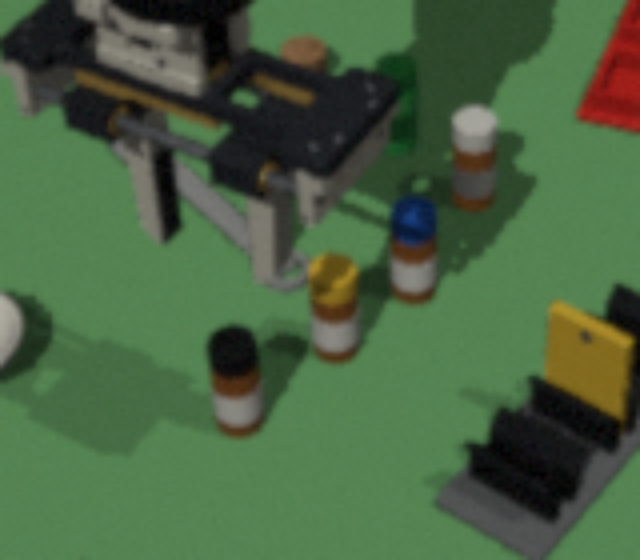

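The fingers straddle the black vial (cap at crop (232,345)), apart from the 4 mm already computed. I correct that, descend and grip.

Request:
carry_out([
  [0.055, [-0.004, 0.004, 0.02], [0, 0, 0]],
  [0.055, [0, 0, 0.032], [0, 0, 0]],
  [0.055, [0, 0, 0.032], [0, 0, 0]],
  [0.055, [0, 0, 0.018], [0, 0, 0]],
  [0.055, [0, 0, 0], [0, 0, 0]],
], grip_force=20)

```text
time: 15.68
ee_pos: [454.5, -115.4, 23.3]
orientation: [[-0.031, 1.0, -0.002], [1.0, 0.031, -0.0], [-0.0, -0.002, -1.0]]
contact_force: [0.5, 0.1, 0.3]
grip_width: 0.59
gripper_force: 0.0
```

Request:
carry_out([
  [0.02, [0, 0, 0], [0, 0, 0]],
  [0.02, [0, 0, 0], [0, 0, 0]],
  [0.02, [0, 0, 0], [0, 0, 0]],
  [0.02, [0, 0, 0], [0, 0, 0]],
])

```text
time: 16.18
ee_pos: [455.0, -114.8, 25.2]
orientation: [[-0.032, 0.999, 0.001], [0.999, 0.032, -0.0], [-0.0, 0.001, -1.0]]
contact_force: [0.2, -0.7, 8.1]
grip_width: 0.297
gripper_force: 20.0
```

Run:
```python
from h import *
state()
p=r.get_obs()["ee_pos"]
plan([(p[0],p[1],130,92,27),(521,264.8,130,102,42)],0.02)
```

```text
t 16.18 p [ 455.  -114.8   25.2] yaw 91.8 tilt 0.06 F [ 0.2 -0.7  8.1] w 27.7 gf 20.0 j7 -0.42
[[0.02,[0,0,-0.026],[0,0,np.float64(-0.0)]],[0.02,[0,0,-0.026],[0,0,np.float64(-0.0)]],[0.02,[0,0,-0.027],[0,0,np.float64(-0.0)]],[0.02,[0,0,-0.026],[0,0,np.float64(-0.0)]],[0.02,[0.038,0.008,0.0],[0,0,np.float64(-0.02)]]]
[[0.02,[0.037,0.008,0.0],[0,0,np.float64(-0.02)]],[0.02,[0.038,0.01,0.0],[0,0,np.float64(-0.01)]],[0.02,[0.037,0.009,0.0],[0,0,np.float64(-0.02)]],[0.02,[0.037,0.011,0.0],[0,0,np.float64(-0.02)]],[0.02,[0.037,0.011,0.0],[0,0,np.float64(-0.02)]]]
[[0.02,[0.037,0.012,0.0],[0,0,np.float64(-0.01)]],[0.02,[0.036,0.012,0.0],[0,0,np.float64(-0.02)]],[0.02,[0.036,0.013,0.0],[0,0,np.float64(-0.02)]],[0.02,[0.036,0.014,0.0],[0,0,np.float64(-0.02)]]]
end [521.3 264.4 130.2] 102.1 14
```

Request:
carry_out([
  [0.02, [0, 0, -0.014], [0, 0, 0]],
  [0.02, [0, 0, -0.026], [0, 0, 0]],
  [0.02, [0, 0, -0.027], [0, 0, 0]],
  [0.02, [0, 0, -0.026], [0, 0, 0]],
  [0.02, [0, 0, -0.012], [0, 0, 0]],
])

```text
time: 16.8
ee_pos: [454.9, -114.8, 130.8]
orientation: [[-0.032, 0.999, 0.002], [0.999, 0.032, -0.0], [-0.0, 0.002, -1.0]]
contact_force: [0.0, 0.2, -1.1]
grip_width: 0.299
gripper_force: 20.0
```

Request:
carry_out([
  [0.02, [0.02, 0.004, 0], [0, 0, -0.02]],
  [0.02, [0.038, 0.008, 0], [0, 0, -0.02]],
  [0.02, [0.038, 0.009, 0], [0, 0, -0.02]],
  [0.02, [0.038, 0.01, 0], [0, 0, -0.02]],
  [0.02, [0.038, 0.01, 0], [0, 0, -0.02]],
])

```text
time: 17.42
ee_pos: [482.4, 61.2, 129.2]
orientation: [[-0.132, 0.991, -0.001], [0.991, 0.132, -0.0], [-0.0, -0.001, -1.0]]
contact_force: [0.6, 0.4, -0.1]
grip_width: 0.299
gripper_force: 20.0
```

Request:
carry_out([
  [0.02, [0.038, 0.01, 0], [0, 0, -0.02]],
  [0.02, [0.038, 0.01, 0], [0, 0, -0.02]],
  [0.02, [0.036, 0.012, 0], [0, 0, -0.02]],
  [0.02, [0.036, 0.012, 0], [0, 0, -0.02]],
  [0.02, [0.036, 0.013, 0], [0, 0, 0]],
])

```text
time: 18.05
ee_pos: [507.0, 252.2, 128.9]
orientation: [[-0.211, 0.978, -0.001], [0.978, 0.211, -0.001], [-0.0, -0.001, -1.0]]
contact_force: [0.7, -0.5, -0.3]
grip_width: 0.299
gripper_force: 20.0
```

Request:
carry_out([
  [0.02, [0.015, 0.005, 0], [0, 0, 0]],
  [0.02, [0, 0, 0], [0, 0, 0]],
])

```text
time: 18.3
ee_pos: [508.5, 267.2, 129.1]
orientation: [[-0.212, 0.977, -0.001], [0.977, 0.212, -0.0], [-0.0, -0.001, -1.0]]
contact_force: [-1.2, -0.5, -0.2]
grip_width: 0.298
gripper_force: 20.0
```

Run:
```python
from h import *
state()
plan([(521.5,262.5,45,102,30)],0.02)
```

```text
t 18.3 p [508.5 267.2 129.1] yaw 102.2 tilt 0.05 F [-1.2 -0.5 -0.2] w 27.7 gf 20.0 j7 -0.77
[[0.02,[-0.002,0.004,0.028],[0,0,np.float64(0.0)]],[0.02,[-0.003,0.004,0.028],[0,0,np.float64(0.0)]],[0.02,[-0.002,0.004,0.028],[0,0,np.float64(0.0)]]]
end [521.7 262.9  45.1] 102.2 3
```

Request:
carry_out([
  [0.02, [-0.007, 0.012, 0], [0, 0, 0]],
  [0.02, [0, 0, 0.028], [0, 0, 0]],
  [0.02, [0, 0, 0.028], [0, 0, 0]],
  [0.02, [0, 0, 0.02], [0, 0, 0]],
  [0.02, [0, 0, 0.01], [0, 0, 0]],
])

```text
time: 18.92
ee_pos: [522.8, 260.3, 42.5]
orientation: [[-0.208, 0.978, -0.001], [0.978, 0.208, -0.002], [-0.001, -0.001, -1.0]]
contact_force: [0.2, 0.3, -0.9]
grip_width: 0.297
gripper_force: 20.0
```

Request:
carry_out([
  [0.02, [0, 0, 0.005], [0, 0, 0]],
  [0.02, [0, 0, 0.002], [0, 0, 0]],
])

```text
time: 19.18
ee_pos: [522.5, 262.3, 36.8]
orientation: [[-0.21, 0.978, 0.0], [0.978, 0.21, 0.0], [-0.0, 0.0, -1.0]]
contact_force: [0.9, 0.0, 0.6]
grip_width: 0.299
gripper_force: 20.0
```

Run:
```python
from h import *
state()
```

```text
t 19.18 p [522.5 262.3  36.8] yaw 102.1 tilt 0.03 F [0.9 0.  0.6] w 27.8 gf 20.0 j7 -0.84
```

Request:
carry_out([
  [0.02, [0, 0, 0.002], [0, 0, 0]],
  [0.02, [0, 0, 0.002], [0, 0, 0]],
  [0.02, [0, 0, 0], [0, 0, 0]],
])

```text
time: 19.55
ee_pos: [522.4, 262.8, 33.2]
orientation: [[-0.211, 0.978, 0.001], [0.978, 0.211, 0.0], [-0.0, 0.001, -1.0]]
contact_force: [-0.8, -0.7, 5.0]
grip_width: 0.296
gripper_force: 20.0
```

Run:
```python
from h import *
state()
```

```text
t 19.55 p [522.4 262.8  33.2] yaw 102.2 tilt 0.05 F [-0.8 -0.7  5. ] w 27.6 gf 20.0 j7 -0.84
```

The vial is on the bay floor. I release, rise, and plan for the white vial.

Request:
carry_out([
  [0.05, [0, 0, 0], [0, 0, 0]],
  [0.05, [0, 0, 0], [0, 0, 0]],
  [0.05, [0, 0, 0], [0, 0, 0]],
  [0.05, [0, 0, -0.035], [0, 0, 0]],
  [0.05, [0, 0, -0.06], [0, 0, 0]],
])

```text
time: 20.18
ee_pos: [521.0, 262.0, 126.9]
orientation: [[-0.211, 0.977, -0.004], [0.978, 0.211, -0.002], [-0.001, -0.004, -1.0]]
contact_force: [1.0, 0.3, 0.5]
grip_width: 0.54
gripper_force: 0.0
```

Run:
```python
from h import *
state()
t=read_camera("top")
plan([(475,118.5,125,92,38)],0.05)
for k in ("white","yellow","blue"):
    lo,hi,sd=CAPS[k]; lo=list(lo); lo[2]=min(lo[2],60); m=blob(t,lo,hi,sd,11)
    if m is not None: print(k,m.sum(),rect("top",m,66)[:2])
```

```text
t 20.18 p [521.  262.  126.9] yaw 102.2 tilt 0.25 F [1.  0.3 0.5] w 50.2 gf 0.0 j7 -0.75
[[0.05,[-0.026,-0.016,0.002],[0,0,np.float64(0.04)]],[0.05,[-0.027,-0.014,0.002],[0,0,np.float64(0.03)]],[0.05,[-0.028,-0.014,0.002],[0,0,np.float64(0.04)]],[0.05,[-0.028,-0.013,0.002],[0,0,np.float64(0.03)]],[0.05,[-0.028,-0.012,0.002],[0,0,np.float64(0.04)]]]
end [474.6 118.8 125. ] 91.9 5
white 192 ((471.29852294921875, 116.95849609375), (34.63685607910156, 26.795684814453125))
yellow 155 ((470.271728515625, -37.76038360595703), (26.2170467376709, 26.20125961303711))
blue 137 ((483.924072265625, 28.134849548339844), (24.357105255126953, 24.24730110168457))
```

Request:
carry_out([
  [0.05, [-0.026, -0.016, 0], [0, 0, 0.04]],
  [0.05, [-0.027, -0.014, 0], [0, 0, 0.03]],
  [0.05, [-0.028, -0.014, 0], [0, 0, 0.04]],
  [0.05, [-0.028, -0.013, 0], [0, 0, 0.03]],
  [0.05, [-0.028, -0.012, 0], [0, 0, 0.04]],
])

```text
time: 20.85
ee_pos: [472.5, 116.3, 127.5]
orientation: [[-0.031, 1.0, 0.0], [1.0, 0.031, 0.0], [0.0, 0.0, -1.0]]
contact_force: [-0.0, -0.1, -0.1]
grip_width: 0.535
gripper_force: 0.0
```

Request:
carry_out([
  [0.05, [0, 0, 0], [0, 0, 0]],
  [0.05, [0, 0, 0], [0, 0, 0]],
])

```text
time: 21.1
ee_pos: [473.4, 117.9, 127.7]
orientation: [[-0.033, 0.999, 0.001], [0.999, 0.033, 0.001], [0.001, 0.001, -1.0]]
contact_force: [0.3, 0.2, 0.3]
grip_width: 0.541
gripper_force: 0.0
```

Run:
```python
from h import *
state()
cv2.imwrite("pics/g6.png",cv2.resize(read_camera("scene")[90:230,190:350],None,fx=4,fy=4))
plan([(475,118.5,25,92,33)],0.05)
```

```text
t 21.1 p [473.4 117.9 127.7] yaw 91.9 tilt 0.06 F [0.3 0.2 0.3] w 50.3 gf 0.0 j7 -0.74
[[0.05,[0,0,0.026],[0,0,np.float64(-0.0)]],[0.05,[0,0.001,0.025],[0,0,np.float64(-0.0)]],[0.05,[0,0,0.026],[0,0,np.float64(-0.0)]],[0.05,[0,0.001,0.026],[0,0,np.float64(-0.0)]]]
end [475.4 118.2  24.7] 91.9 4
```

View pics/g6.png

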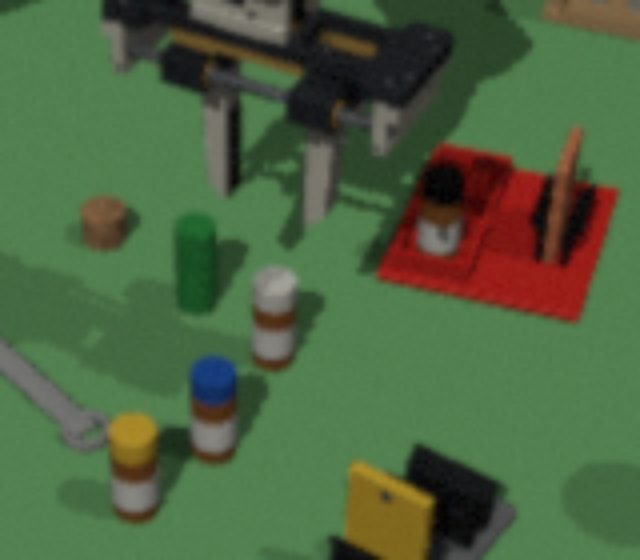

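The black vial stands in its bay (crop (440,220)). The fingers are over the white vial (cap (274,285)) and clear of the green one (197,265). I descend and grip.

Request:
carry_out([
  [0.05, [0.001, 0.002, 0.02], [0, 0, 0]],
  [0.05, [0, 0, 0.032], [0, 0, 0]],
  [0.05, [0, 0, 0.032], [0, 0, 0]],
  [0.05, [0, 0, 0.018], [0, 0, 0]],
  [0.05, [0, 0, 0], [0, 0, 0]],
])

```text
time: 21.78
ee_pos: [474.3, 119.4, 24.4]
orientation: [[-0.034, 0.999, -0.002], [0.999, 0.034, -0.0], [-0.0, -0.002, -1.0]]
contact_force: [-0.2, -0.5, -0.2]
grip_width: 0.54
gripper_force: 0.0
```

Request:
carry_out([
  [0.02, [0, 0, 0], [0, 0, 0]],
  [0.02, [0, 0, 0], [0, 0, 0]],
  [0.02, [0, 0, 0], [0, 0, 0]],
  [0.02, [0, 0, 0], [0, 0, 0]],
])

```text
time: 22.28
ee_pos: [475.2, 118.3, 26.3]
orientation: [[-0.032, 0.999, 0.001], [0.999, 0.032, 0.0], [0.0, 0.001, -1.0]]
contact_force: [-1.1, 0.2, 7.2]
grip_width: 0.295
gripper_force: 20.0
```

Run:
```python
from h import *
state()
p=r.get_obs()["ee_pos"]
plan([(p[0],p[1],130,91.9,27),(472.6,-364.3,130,91.9,45)],0.02)
```

```text
t 22.27 p [475.2 118.3  26.3] yaw 91.8 tilt 0.08 F [-1.1  0.2  7.2] w 27.4 gf 20.0 j7 -0.88
[[0.02,[0,0,-0.026],[0,0,np.float64(-0.0)]],[0.02,[0,0,-0.026],[0,0,np.float64(-0.0)]],[0.02,[0,0,-0.026],[0,0,np.float64(-0.0)]],[0.02,[0,0,-0.026],[0,0,np.float64(-0.0)]],[0.02,[-0.044,-0.002,0.0],[0,0,np.float64(-0.0)]]]
[[0.02,[-0.044,-0.001,0.0],[0,0,np.float64(-0.0)]],[0.02,[-0.044,-0.002,0.0],[0,0,np.float64(-0.0)]],[0.02,[-0.043,-0.002,0.0],[0,0,np.float64(-0.0)]],[0.02,[-0.044,-0.001,0.0],[0,0,np.float64(-0.0)]],[0.02,[-0.044,-0.002,0.0],[0,0,np.float64(-0.0)]]]
[[0.02,[-0.044,-0.001,0.0],[0,0,np.float64(-0.0)]],[0.02,[-0.044,-0.002,0.0],[0,0,np.float64(-0.0)]],[0.02,[-0.044,-0.002,0.0],[0,0,np.float64(-0.0)]],[0.02,[-0.043,-0.001,0.0],[0,0,np.float64(-0.0)]],[0.02,[-0.044,-0.002,0.0],[0,0,np.float64(-0.0)]]]
end [ 472.6 -364.   130.3] 91.8 15
```

Request:
carry_out([
  [0.02, [0, 0, -0.014], [0, 0, 0]],
  [0.02, [0, 0, -0.026], [0, 0, 0]],
  [0.02, [0, 0, -0.026], [0, 0, 0]],
  [0.02, [0, 0, -0.026], [0, 0, 0]],
  [0.02, [0, 0, -0.012], [0, 0, 0]],
])

```text
time: 22.9
ee_pos: [475.2, 118.1, 130.9]
orientation: [[-0.031, 1.0, 0.002], [1.0, 0.031, 0.0], [0.0, 0.002, -1.0]]
contact_force: [0.6, 1.0, -0.8]
grip_width: 0.296
gripper_force: 20.0
```

Request:
carry_out([
  [0.02, [-0.022, -0.001, 0], [0, 0, 0]],
  [0.02, [-0.044, -0.002, 0], [0, 0, 0]],
  [0.02, [-0.044, -0.001, 0], [0, 0, 0]],
  [0.02, [-0.044, -0.002, 0], [0, 0, 0]],
  [0.02, [-0.044, -0.001, 0], [0, 0, 0]],
])

```text
time: 23.52
ee_pos: [473.8, -81.3, 129.3]
orientation: [[-0.032, 0.999, -0.0], [0.999, 0.032, 0.0], [0.0, -0.0, -1.0]]
contact_force: [1.2, -0.5, -0.7]
grip_width: 0.295
gripper_force: 20.0
```

Request:
carry_out([
  [0.02, [-0.044, -0.002, 0], [0, 0, 0]],
  [0.02, [-0.044, -0.002, 0], [0, 0, 0]],
  [0.02, [-0.044, -0.001, 0], [0, 0, 0]],
  [0.02, [-0.044, -0.002, 0], [0, 0, 0]],
  [0.02, [-0.044, -0.002, 0], [0, 0, 0]],
])

```text
time: 24.15
ee_pos: [471.7, -301.5, 129.1]
orientation: [[-0.032, 0.999, -0.001], [0.999, 0.032, 0.0], [0.0, -0.001, -1.0]]
contact_force: [0.8, -0.2, -1.5]
grip_width: 0.301
gripper_force: 20.0
```

Request:
carry_out([
  [0.02, [-0.044, -0.001, 0], [0, 0, 0]],
  [0.02, [-0.021, -0.001, 0], [0, 0, 0]],
  [0.02, [0, 0, 0], [0, 0, 0]],
])

```text
time: 24.52
ee_pos: [471.8, -365.7, 129.0]
orientation: [[-0.03, 1.0, -0.001], [1.0, 0.03, 0.0], [0.001, -0.001, -1.0]]
contact_force: [-0.2, 0.3, -0.2]
grip_width: 0.301
gripper_force: 20.0
```

Run:
```python
from h import *
state()
plan([(472.6,-364.3,130,91.9,45)],0.02)
```

```text
t 24.52 p [ 471.8 -365.7  129. ] yaw 91.7 tilt 0.04 F [-0.2  0.3 -0.2] w 28.0 gf 20.0 j7 0.18
[[0.02,[0.001,0.001,-0.001],[0,0,np.float64(-0.0)]]]
end [ 472.7 -364.7  130. ] 91.7 1
```

Request:
carry_out([
  [0.02, [0.001, 0.001, 0.015], [0, 0, 0]],
  [0.02, [0, 0, 0.028], [0, 0, 0]],
  [0.02, [0, 0, 0.026], [0, 0, 0]],
  [0.02, [0, 0, 0.015], [0, 0, 0]],
  [0.02, [0, 0, 0.006], [0, 0, 0]],
])

```text
time: 25.15
ee_pos: [473.3, -362.6, 38.6]
orientation: [[-0.034, 0.999, -0.001], [0.999, 0.034, 0.001], [0.001, -0.001, -1.0]]
contact_force: [0.7, 0.5, -1.2]
grip_width: 0.299
gripper_force: 20.0
```

Request:
carry_out([
  [0.02, [0, 0, 0.003], [0, 0, 0]],
  [0.02, [0, 0, 0.001], [0, 0, 0]],
  [0.02, [0, 0, 0.001], [0, 0, 0]],
])

```text
time: 25.52
ee_pos: [473.5, -364.3, 35.1]
orientation: [[-0.032, 0.999, 0.001], [0.999, 0.032, -0.001], [-0.001, 0.001, -1.0]]
contact_force: [-0.1, 0.2, -0.4]
grip_width: 0.299
gripper_force: 20.0
```

Run:
```python
from h import *
state()
```

```text
t 25.52 p [ 473.5 -364.3   35.1] yaw 91.8 tilt 0.06 F [-0.1  0.2 -0.4] w 27.9 gf 20.0 j7 0.08
```

Request:
carry_out([
  [0.02, [0, 0, 0.001], [0, 0, 0]],
  [0.02, [0, 0, 0.001], [0, 0, 0]],
  [0.02, [0, 0, 0], [0, 0, 0]],
])

```text
time: 25.9
ee_pos: [473.5, -364.5, 34.3]
orientation: [[-0.032, 0.999, 0.001], [0.999, 0.032, -0.002], [-0.002, 0.001, -1.0]]
contact_force: [-4.6, 1.9, 16.4]
grip_width: 0.298
gripper_force: 20.0
```

Run:
```python
from h import *
state()
```

```text
t 25.9 p [ 473.5 -364.5   34.3] yaw 91.8 tilt 0.1 F [-4.6  1.9 16.4] w 27.7 gf 20.0 j7 0.08
```

Request:
carry_out([
  [0.05, [0, 0, 0], [0, 0, 0]],
  [0.05, [0, 0, 0], [0, 0, 0]],
  [0.05, [0, 0, 0], [0, 0, 0]],
  [0.05, [0, 0, -0.035], [0, 0, 0]],
  [0.05, [0, 0, -0.06], [0, 0, 0]],
])

```text
time: 26.52
ee_pos: [472.2, -363.3, 126.8]
orientation: [[-0.032, 0.999, -0.003], [0.999, 0.032, 0.003], [0.003, -0.003, -1.0]]
contact_force: [0.3, -0.4, 0.2]
grip_width: 0.538
gripper_force: 0.0
```

Run:
```python
from h import *
state()
plan([(470.8,-37.7,127,91.9,50)],0.05)
```

```text
t 26.52 p [ 472.2 -363.3  126.8] yaw 91.9 tilt 0.26 F [ 0.3 -0.4  0.2] w 50.0 gf 0.0 j7 0.17
[[0.05,[0.046,0.001,-0.0],[0,0,np.float64(-0.0)]],[0.05,[0.047,0.002,-0.0],[0,0,np.float64(-0.0)]],[0.05,[0.046,0.001,-0.0],[0,0,np.float64(-0.0)]],[0.05,[0.047,0.001,-0.0],[0,0,np.float64(-0.0)]],[0.05,[0.046,0.002,-0.0],[0,0,np.float64(-0.0)]]]
[[0.05,[0.047,0.001,-0.0],[0,0,np.float64(-0.0)]],[0.05,[0.046,0.001,-0.0],[0,0,np.float64(-0.0)]]]
end [470.7 -38.1 126.8] 91.9 7
```

Request:
carry_out([
  [0.05, [0.046, 0.001, 0], [0, 0, 0]],
  [0.05, [0.047, 0.002, 0], [0, 0, 0]],
  [0.05, [0.046, 0.001, 0], [0, 0, 0]],
  [0.05, [0.047, 0.001, 0], [0, 0, 0]],
  [0.05, [0.046, 0.002, 0], [0, 0, 0]],
])

```text
time: 27.15
ee_pos: [472.6, -130.5, 127.6]
orientation: [[-0.032, 0.999, 0.0], [0.999, 0.032, 0.0], [0.0, 0.0, -1.0]]
contact_force: [0.2, 0.4, 0.3]
grip_width: 0.536
gripper_force: 0.0
```

Request:
carry_out([
  [0.05, [0.047, 0.001, 0], [0, 0, 0]],
  [0.05, [0.046, 0.001, 0], [0, 0, 0]],
  [0.05, [0, 0, 0], [0, 0, 0]],
  [0.05, [0, 0, 0], [0, 0, 0]],
])

```text
time: 27.65
ee_pos: [471.8, -39.3, 127.5]
orientation: [[-0.032, 0.999, -0.0], [0.999, 0.032, -0.0], [-0.0, -0.0, -1.0]]
contact_force: [-0.2, -1.0, -0.1]
grip_width: 0.536
gripper_force: 0.0
```

Run:
```python
from h import *
state()
cv2.imwrite("pics/g7.png",read_camera("scene"))
plan([(470.8,-37.7,25,91.9,50)],0.05)
```

```text
t 27.65 p [471.8 -39.3 127.5] yaw 91.9 tilt 0.03 F [-0.2 -1.  -0.1] w 49.9 gf 0.0 j7 -0.45
[[0.05,[0.001,-0,0.034],[0,0,np.float64(-0.0)]],[0.05,[0.001,-0.001,0.034],[0,0,np.float64(-0.0)]],[0.05,[0,0,0.034],[0,0,np.float64(-0.0)]]]
end [470.7 -38.   25.5] 91.8 3
```

View pics/g7.png

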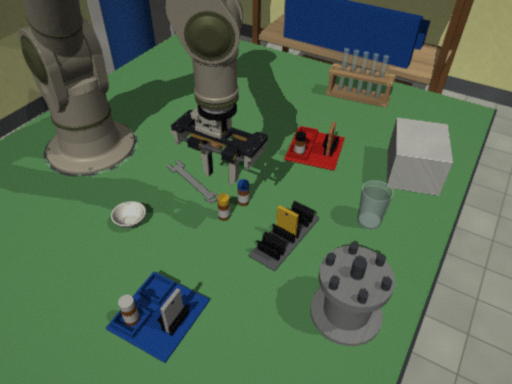

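The white vial stands in its bay at (129,312). The hand is over the yellow vial (cap (223,200)), with the blue vial (244,187) clear of it in y.

Request:
carry_out([
  [0.05, [0.001, -0.001, 0.02], [0, 0, 0]],
  [0.05, [0, 0, 0.032], [0, 0, 0]],
  [0.05, [0, 0, 0.032], [0, 0, 0]],
  [0.05, [0, 0, 0.018], [0, 0, 0]],
  [0.05, [0, 0, 0], [0, 0, 0]],
])

```text
time: 28.32
ee_pos: [470.1, -39.2, 24.5]
orientation: [[-0.03, 1.0, -0.003], [1.0, 0.03, -0.001], [-0.001, -0.003, -1.0]]
contact_force: [0.2, 0.3, 0.6]
grip_width: 0.539
gripper_force: 0.0
```

Request:
carry_out([
  [0.02, [0, 0, 0], [0, 0, 0]],
  [0.02, [0, 0, 0], [0, 0, 0]],
  [0.02, [0, 0, 0], [0, 0, 0]],
  [0.02, [0, 0, 0], [0, 0, 0]],
])

```text
time: 28.82
ee_pos: [471.2, -38.3, 26.3]
orientation: [[-0.032, 1.0, 0.001], [1.0, 0.032, -0.0], [-0.0, 0.001, -1.0]]
contact_force: [0.6, -1.3, 6.7]
grip_width: 0.298
gripper_force: 20.0
```

Run:
```python
from h import *
state()
p=r.get_obs()["ee_pos"]
plan([(p[0],p[1],130,91.9,27),(469.6,-284.3,130,91.9,42)],0.02)
```

```text
t 28.82 p [471.2 -38.3  26.3] yaw 91.8 tilt 0.07 F [ 0.6 -1.3  6.7] w 27.7 gf 20.0 j7 -0.63
[[0.02,[0,0,-0.026],[0,0,np.float64(-0.0)]],[0.02,[0,0,-0.026],[0,0,np.float64(-0.0)]],[0.02,[0,0,-0.026],[0,0,np.float64(-0.0)]],[0.02,[0,0,-0.026],[0,0,np.float64(-0.0)]],[0.02,[-0.041,-0.002,0.0],[0,0,np.float64(-0.0)]]]
[[0.02,[-0.041,-0.001,0.0],[0,0,np.float64(-0.0)]],[0.02,[-0.041,-0.002,0.0],[0,0,np.float64(-0.0)]],[0.02,[-0.041,-0.001,0.0],[0,0,np.float64(-0.0)]],[0.02,[-0.041,-0.002,0.0],[0,0,np.float64(-0.0)]],[0.02,[-0.041,-0.001,0.0],[0,0,np.float64(-0.0)]]]
end [ 470.  -284.4  130.3] 91.8 10
```

Request:
carry_out([
  [0.02, [0, 0, -0.014], [0, 0, 0]],
  [0.02, [0, 0, -0.026], [0, 0, 0]],
  [0.02, [0, 0, -0.026], [0, 0, 0]],
  [0.02, [0, 0, -0.026], [0, 0, 0]],
  [0.02, [0, 0, -0.012], [0, 0, 0]],
])

```text
time: 29.45
ee_pos: [471.1, -38.1, 130.9]
orientation: [[-0.032, 0.999, 0.002], [0.999, 0.032, -0.0], [-0.0, 0.002, -1.0]]
contact_force: [0.2, 0.7, -1.3]
grip_width: 0.298
gripper_force: 20.0
```

Request:
carry_out([
  [0.02, [-0.021, -0.001, 0], [0, 0, 0]],
  [0.02, [-0.041, -0.002, 0], [0, 0, 0]],
  [0.02, [-0.041, -0.001, 0], [0, 0, 0]],
  [0.02, [-0.041, -0.002, 0], [0, 0, 0]],
  [0.02, [-0.041, -0.001, 0], [0, 0, 0]],
])

```text
time: 30.08
ee_pos: [469.3, -224.4, 129.2]
orientation: [[-0.032, 0.999, -0.001], [0.999, 0.032, 0.0], [0.0, -0.001, -1.0]]
contact_force: [0.6, -0.5, 0.4]
grip_width: 0.298
gripper_force: 20.0
```

Request:
carry_out([
  [0.02, [-0.041, -0.002, 0], [0, 0, 0]],
  [0.02, [-0.02, 0, 0], [0, 0, 0]],
  [0.02, [0, 0, 0], [0, 0, 0]],
])

```text
time: 30.45
ee_pos: [469.4, -284.7, 129.2]
orientation: [[-0.03, 1.0, -0.0], [1.0, 0.03, 0.0], [0.0, -0.0, -1.0]]
contact_force: [-0.6, 1.1, -0.5]
grip_width: 0.301
gripper_force: 20.0
```

Run:
```python
from h import *
state()
plan([(469.6,-284.3,130,91.9,45)],0.02)
```

```text
t 30.45 p [ 469.4 -284.7  129.2] yaw 91.7 tilt 0.03 F [-0.6  1.1 -0.5] w 27.9 gf 20.0 j7 0.02
[[0.02,[0,0,-0.001],[0,0,np.float64(-0.0)]]]
end [ 469.4 -284.7  130.2] 91.7 1
```

Request:
carry_out([
  [0.02, [0, 0, 0.015], [0, 0, 0]],
  [0.02, [0, 0, 0.028], [0, 0, 0]],
  [0.02, [0, 0, 0.026], [0, 0, 0]],
  [0.02, [0, 0, 0.015], [0, 0, 0]],
  [0.02, [0, 0, 0.006], [0, 0, 0]],
])

```text
time: 31.08
ee_pos: [469.6, -282.8, 38.6]
orientation: [[-0.034, 0.999, -0.001], [0.999, 0.034, 0.001], [0.001, -0.001, -1.0]]
contact_force: [-0.3, 1.0, -0.9]
grip_width: 0.298
gripper_force: 20.0
```

Request:
carry_out([
  [0.02, [0, 0, 0.003], [0, 0, 0]],
  [0.02, [0, 0, 0.001], [0, 0, 0]],
  [0.02, [0, 0, 0.001], [0, 0, 0]],
  [0.02, [0, 0, 0.001], [0, 0, 0]],
  [0.02, [0, 0, 0], [0, 0, 0]],
])

```text
time: 31.7
ee_pos: [469.9, -284.4, 34.4]
orientation: [[-0.032, 0.999, 0.001], [0.999, 0.032, -0.001], [-0.001, 0.001, -1.0]]
contact_force: [-0.2, 0.1, 5.8]
grip_width: 0.301
gripper_force: 20.0
```

Run:
```python
from h import *
state()
```

```text
t 31.7 p [ 469.9 -284.4   34.4] yaw 91.8 tilt 0.06 F [-0.2  0.1  5.8] w 28.0 gf 20.0 j7 -0.1
```

Seated. I release, rise, and move clear for the final look.

Request:
carry_out([
  [0.05, [0, 0, 0], [0, 0, 0]],
  [0.05, [0, 0, 0], [0, 0, 0]],
  [0.05, [0, 0, 0], [0, 0, 0]],
  [0.05, [0, 0, -0.035], [0, 0, 0]],
  [0.05, [0, 0, -0.06], [0, 0, 0]],
])

```text
time: 32.33
ee_pos: [468.7, -283.5, 128.1]
orientation: [[-0.033, 0.999, -0.004], [0.999, 0.033, 0.002], [0.002, -0.003, -1.0]]
contact_force: [0.2, -0.5, 0.9]
grip_width: 0.537
gripper_force: 0.0
```

Request:
carry_out([
  [0.05, [0, 0, -0.06], [0, 0, 0]],
  [0.05, [0.04, 0, -0.04], [0, 0, 0]],
  [0.05, [0.05, 0, 0], [0, 0, 0]],
  [0.05, [0.05, 0, 0], [0, 0, 0]],
  [0.05, [0.05, 0, 0], [0, 0, 0]],
])

```text
time: 32.95
ee_pos: [463.3, -92.9, 228.8]
orientation: [[-0.032, 1.0, 0.0], [1.0, 0.032, -0.0], [-0.0, 0.0, -1.0]]
contact_force: [1.3, 0.7, 0.3]
grip_width: 0.537
gripper_force: 0.0
```

Request:
carry_out([
  [0.05, [0.03, 0, 0], [0, 0, 0]],
  [0.05, [0, 0, 0], [0, 0, 0]],
  [0.05, [0, 0, 0], [0, 0, 0]],
  [0.05, [0, 0, 0], [0, 0, 0]],
])

```text
time: 33.45
ee_pos: [462.6, -65.5, 228.4]
orientation: [[-0.03, 1.0, -0.0], [1.0, 0.03, -0.0], [-0.0, -0.0, -1.0]]
contact_force: [0.4, -0.1, 0.1]
grip_width: 0.535
gripper_force: 0.0
```

Run:
```python
from h import *
state()
s=read_camera("scene"); t=read_camera("top")
f=lambda a:cv2.resize(a,None,fx=4,fy=4)
cv2.imwrite("pics/f.png",np.hstack([cv2.resize(s,(400,300)),cv2.resize(t,(400,300))])); 
a=cv2.resize(s[265:365,95:225],(400,300)); b=cv2.resize(s[110:190,270:370],(400,300)); c=cv2.resize(t[145:245,50:180],(400,300)); d=cv2.resize(t[165:265,340:470],(400,300))
cv2.imwrite("pics/f2.png",np.vstack([np.hstack([a,b]),np.hstack([c,d])]))
```

```text
t 33.45 p [462.6 -65.5 228.4] yaw 91.7 tilt 0.03 F [ 0.4 -0.1  0.1] w 49.7 gf 0.0 j7 -0.29
```

View pics/f2.png

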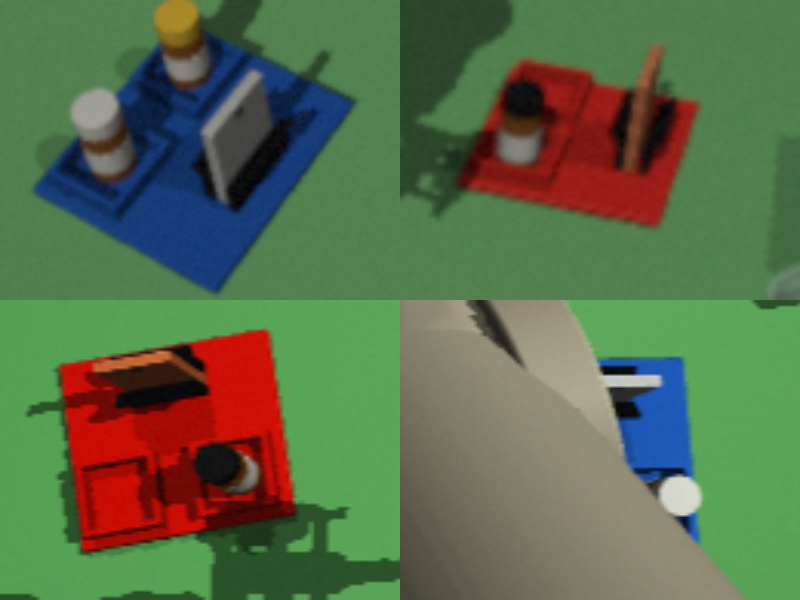

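View pics/f.png

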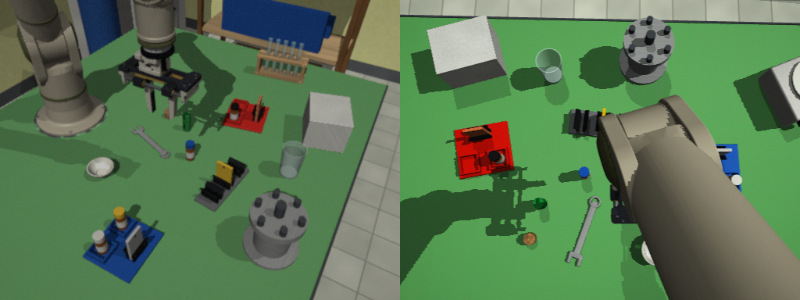

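Both kits are in place: the plates stand in their slots and the black, white and yellow vials are upright in their bays. The blue vial and yellow plate are unmoved. I make one numeric check of the copper plate and black vial, and hand in if it passes.

Run:
```python
from h import *
t=read_camera("top")
th=np.radians(11.9);R=np.array([[np.cos(th),-np.sin(th)],[np.sin(th),np.cos(th)]])
loc=lambda p:(np.array(p)-[546.9,311.2])@R
m=blob(t,[3,90,130],[20,255,255],(95,167),28); q=rect("top",m,88); print("copper",q,loc(q[0]))
m=blob(t,[0,0,0],[180,255,45],(122,199),9); q=rect("top",m,74); print("black",q,loc(q[0]))
c=loc(rect("top",blob(t,[3,90,130],[20,255,255],(95,167),28),88)[0])
if abs(c[0]-40)<8 and abs(c[1])<15: print(r.hand_in())
```

```text
copper ((585.9013061523438, 316.82440185546875), (8.703124046325684, 50.577117919921875), 7.861159324645996) [39.3229037  -2.53870481]
black ((519.4146728515625, 260.15240478515625), (29.31671714782715, 26.648433685302734), 73.00586700439453) [-37.42086736 -44.28294109]
the job is handed in; nothing more can be done
None
```

Both kits are made up and the job is handed in at about 33.5 s of the 136 s allowed; the final pictures show everything upright in its place and the blue-capped vial and yellow plate unmoved, but the hand-in returned no verdict.

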